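# Push a type tray up the case rest and seat it behind the lip

## Task

Push the wooden type tray from the table up the ramp of the case rest, without lifting it off, until its rear edge drops behind the steel lip and it lies flat in the bay. Then tug it back until you feel it bear firmly against the lip, hold that a moment to be sure it is caught, and let go. Go gently (never more than about 25 N on the tray) and leave the ink tin, the brush and the composing stick alone.

Things in the scene. Friction and masses are not known exactly. Their poses are not given: they have to be found in the camera images.
- tray: Loose open wooden tray of lead type, 120 mm long (x) by 130 wide (y) by 45 high, 0.5 to 0.8 kg; leading corners rounded; walls 8 mm, floor 6 mm thick. Origin: centre of its underside; z up, x ahead, up the ramp. It starts flat before the ramp's foot, up to 10 mm to the side and 0.1 rad askew. Sliding it takes 3 to 6 N, more if fingers drag down or sideways on it.
- pocket (a point): Centre of the floor of the tray's empty rear compartment, 53 mm long (along the tray's x) by 114 mm wide, open at the top; walls rise 39 mm above its floor. Fingers can reach in and hook the rear wall (inner face 26.5 mm behind this point). The ahead half of the tray is filled with type.
- stand: Case rest, fixed to the table; ramp, lip and level bay lie between two wooden rails. Origin: on the table, midway between the rails, directly under the lip's catching face at its lowest setting; x up the ramp, y to the side, z up. The rails leave the tray 4 mm of play each side on the ramp and 6 mm in the bay; they stand 16 mm above the ramp, up to z = 50 mm beside the bay.
- ramp_foot (a point): Lower end of the plywood ramp, on the table, mid-width, at x = -166 mm of the case rest. From here the ramp, 138 mm wide between the rails, rises evenly to z = 40 mm at x = -6 mm. Before the foot the rails flare open to about 167 mm at x = -216 mm.
- lip: Rigid steel lip strip, 138 mm wide, on the case rest; origin and axes as the case rest. The strip is clamped anywhere from 0 to 24 mm up the bay and this setting is NOT measured: its catching face (facing +x) is at x = 0 to 24 mm, top at z = 40 mm; a tongue joins it to the ramp. Find it by feel: the tug rises clearly above what sliding takes; about 12 N is right (at least 3 N on the lip itself, for a moment).
- bay (a point): Middle of the level bay floor behind the lip, at x = 75 mm, z = 28 mm of the case rest: 12 mm below the lip's top. The bay ends at a wooden back stop at x = 150 mm, 30 mm high, so it is 6 to 30 mm longer than the tray. Seated, the tray's origin is at z = 28 mm and x = 60 to 90 mm, square between the rails.
- ink_tin: Bystander: round metal tin, 72 mm across, 60 mm high, beyond the case rest. Origin: centre of its underside.
- brush: Bystander: hand brush lying on the table to the right of the tray (towards -y). Origin: on its underside near the middle.
- stick: Bystander: steel composing stick, a flat tray 50 by 150 mm, 23 mm high, lying between the robot and the case rest. Origin: centre of its underside.
Things that resemble listed ones, but are neither listed nor needed, are in the scene too. What is meant by the tray is not green or red, and is the larger of those in its own colour.

How it is judged:
By the outcome, as a careful person would: the job done as asked, in the order asked, and still so for the second after the job is handed in, with the robot touching nothing.
It also fails if it takes over 72 s, if anything falls off the work surface, if the arm or the gripper's body presses on something with over 40 N, if the wrist force passes 120 N, or if a joint passes its speed limit or range.

## Robot

A 7-joint arm with a two-finger parallel gripper is mounted at the origin on the work surface. World frame = base frame: x ahead of the robot, y to its left, z up, the work surface at z = 0. Lengths are in m, angles in degrees, forces in N, time in s.
With the tool pointing down it reaches from about 0.425 to 0.875 m from the base axis. Payload 4.7 kg.
Tool frame: the origin (TCP) lies midway between the tips of the shut fingers; the grasp point (between the pads) lies 19 mm behind it; z points along the fingers, x is the direction in which the jaws open and shut, and the axes are right-handed (so a half turn about z gives the same grasp; the last joint's range is limited). The gripper opens to 87 mm and grips with 3 to 60 N. Pads are 19 mm wide; open, the fingers measure 117 mm over their backs; the gripper's body (75 mm by 190 mm) begins 51 mm behind the grasp point.
Start: joints at [70.594, 18.392, -4.016, 83.108, 1.295, 78.541, -3.26], TCP at [0.225, -0.61, 0.223] pointing down, gripper open.
Joint ranges: [-163.93, 163.93], [-17.29, 119.83], [-79.2, 71.16], [3.27, 140.29], [-89.18, 269.18], [5.43, 117.66], [-154.24, 154.24]. Speed limits (degrees/s): [147.25, 147.25, 180, 180, 180, 180, 180].

## Interface

Orientations are given as [roll, pitch, yaw] about the fixed x, y, z axes, in that order (R = Rz(yaw) Ry(pitch) Rx(roll)).
In Python, from cell import env gives the robot as it stands.
- The arm moves only by the tool carry_out, never from a script. Its argument "plan" is a list of rows, each an object with "grip": the closure, from 0 (fully open) to 1 (shut); "dp": the shift along the tool's x, y, z in m, a list of three; "rotation": the turn, a rotation vector about the tool's x, y, z in degrees, a list of three. In form: [{"grip": grip, "dp": [dx, dy, dz], "rotation": [wx, wy, wz]}, ...]. A call has 1 to 8 rows; each row shifts and turns the pose as measured when the row begins, along the tool's axes as they then stand; what a row does not reach is not made up. A row lasts 1/12 s, in which the tool goes at most 41.7 mm and 7.16 degrees, less where a joint would pass 70% of its speed; a pose out of reach is approached as far as the arm can. A call is refused whole if a number of a shift passes 0.0417 or a number of a turn 7.16, either way. A call with a gripper value outside its range is refused whole. The fingers move at their own pace and stop on an object; "force" is the grip in N (left out, the last holds). Time passes only in rows, so rows that do not move let the fingers close. It gives the time, the measured TCP pose, the force and the opening at its end, in the units of the state.
- env.get_obs(): the state, without advancing time (a new reading comes with each control period).
- env.read_camera(name): name is "side" or "top"; returns the picture (400x640x3 uint8, red, green, blue); there is no depth.
- env.camera_params(name): a dict with "fx", "fy", "cx", "cy" (pixels), "R" (3x3) and "t" (3): a world point X has camera coordinates R X + t. Camera axes: x right, y down, z forward; pixel columns grow to the right and rows downward; lengths in m; the calibration is good to about 2 mm. A picture is of the moment at which its call begins. camera_params takes no time and is no camera call.
- env.sign_off(): hands the job in, once; it reports no verdict.
The state is a dict: "time_s": time; "qpos": joint angles; "joint_velocities": joint speeds; "effort": joint torques, N m; "tool_pos": TCP position; "tool_rot": TCP orientation; "force": force on the tool from outside, world axes, zero at the start; "wrist_torque": the same for the moment, N m; "grip_width": finger opening in m.
Only numpy, scipy, OpenCV 4.12 (cv2) and the standard library are available. Lean on these libraries where they do the work, as an engineer would, in place of code of your own. Each camera call takes 0.05 s, during which the arm holds its last target. There are 200 camera calls.

## Working session

There is one attempt and no reset: what is moved stays moved. The work goes in short steps, Python scripts to look and compute and a tool call to move; the robot and the scene stay as the last step left them, time stands still between calls to the robot, and variables do not carry over. Pictures are saved under pics/ and viewed, about 8 in all and at most 12, crops included, and the job is handed in when it is done.

Besides the shell and the picture viewer there is one more tool, called after "Emit:" by a JSON object that holds its "name" and its "arguments", one argument or row to a line. carry_out: Moves the arm, as the interface text tells. Its arguments: {"type":"object","properties":{"plan":{"type":"array","items":{"type":"object","properties":{"grip":{"type":"number"},"dp":{"type":"array","items":{"type":"number"}},"rotation":{"type":"array","items":{"type":"number"}}}}},"force":{"type":"number"}},"required":["plan"]}

```bash
mkdir -p pics; ls
python3 - <<'E'
from cell import env
import cv2
print(env.get_obs())
for n in("side","top"):
    cv2.imwrite(f"pics/{n}0.png",env.read_camera(n)[:,:,::-1]); print(n,env.camera_params(n))
E
```

```text
pics
{'time_s': 0.0, 'qpos': array([70.59449692, 18.43779276, -4.0152299 , 83.17537882,  1.29394597,
       78.53951738, -3.26110914]), 'joint_velocities': array([ 0.00424563,  0.09304368, -0.11918084, -0.0129684 ,  0.01948572,
        0.1060119 ,  0.01223546]), 'effort': array([-3.32122490e-04, -4.91289639e+01, -4.03972529e-01, -3.12523091e+01,
       -6.38511172e-02,  4.38740419e-02,  2.04685966e-04]), 'tool_pos': array([ 0.22435161, -0.60946829,  0.22147164]), 'tool_rot': array([ 1.79995200e+02,  1.07506783e-01, -6.97863470e+01]), 'force': array([ 0.08690429,  0.00605085, -1.15151397]), 'wrist_torque': array([-0.03593864,  0.02183356,  0.01878523]), 'grip_width': 0.08653242181314925}
side {'fx': 370.5989276015805, 'fy': 370.5989276015805, 'cx': 321.81526657527974, 'cy': 201.90759841971237, 'R': array([[ 9.18857915e-01, -3.94588099e-01, -6.03031673e-04],
       [-2.90626549e-01, -6.75732465e-01, -6.77437705e-01],
       [ 2.66901368e-01,  6.22644255e-01, -7.35579902e-01]]), 't': array([-0.56004648,  0.16552752,  0.68869791])}
top {'fx': 432.6167302841885, 'fy': 432.6167302841885, 'cx': 316.2509879382793, 'cy': 200.54951357188583, 'R': array([[ 0.00598411, -0.99978254,  0.01997643],
       [-0.99314878, -0.00827343, -0.11656355],
       [ 0.11670347, -0.01914204, -0.99298232]]), 't': array([-0.0838574 ,  0.57411572,  1.05601151])}
```

View pics/top0.png

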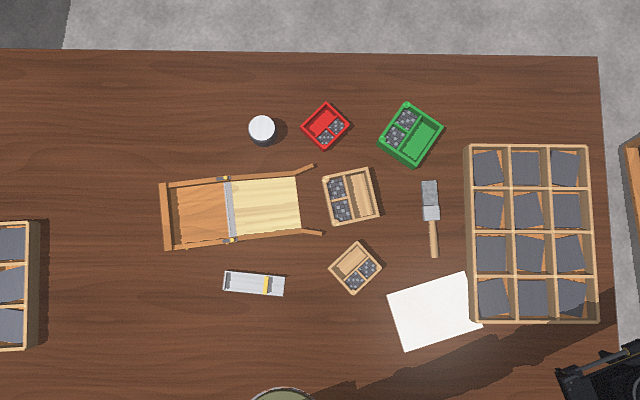

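View pics/side0.png

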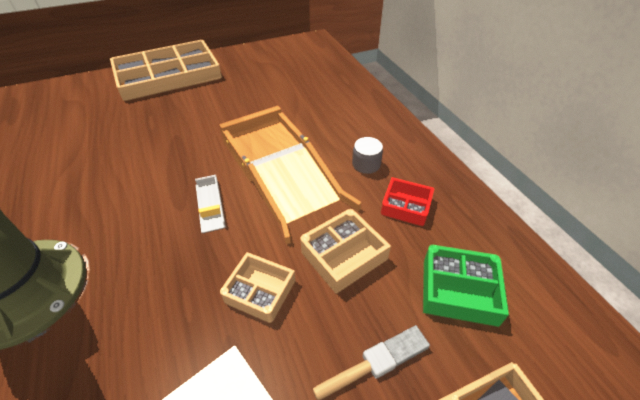

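The top view shows the tray at about (350,196), with its empty half to the right. The ramp foot is near (300,203), the lip near (230,208) and the back stop near (165,215), so the case rest's x points roughly along world +y. The smaller tray at (355,268) is the decoy. The side view agrees: tray at (345,248).

```bash
cat > h.py <<'E'
import cv2, numpy as np
from cell import env
def ray(n,px,z):
    c=env.camera_params(n); R=np.array(c["R"]); t=np.array(c["t"])
    o=-R.T@t; out=[]
    for u,v in np.atleast_2d(px):
        d=R.T@np.array([(u-c["cx"])/c["fx"],(v-c["cy"])/c["fy"],1]); out.append(o+d*(z-o[2])/d[2])
    return np.array(out)
def proj(n,X):
    c=env.camera_params(n); p=np.atleast_2d(X)@np.array(c["R"]).T+c["t"]
    return np.c_[p[:,0]/p[:,2]*c["fx"]+c["cx"],p[:,1]/p[:,2]*c["fy"]+c["cy"]]
E
python3 - <<'E'
from h import *
im=cv2.imread("pics/top0.png"); hsv=cv2.cvtColor(im,cv2.COLOR_BGR2HSV)
for p in [(265,205),(285,205),(230,215),(200,215),(372,180),(362,195),(324,195),(350,172),(165,215),(300,232),(315,150)]: print(p,hsv[p[1],p[0]])
for n in("side","top"):
    c=env.camera_params(n); print(-np.array(c["R"]).T@c["t"])
cv2.imwrite("pics/c1.png",cv2.resize(im[150:265,150:395],None,fx=3.2,fy=3.2,interpolation=cv2.INTER_CUBIC))
E
```

```text
(265, 205) [ 22  80 237]
(285, 205) [ 21  81 228]
(230, 215) [120   3 184]
(200, 215) [ 14 135 202]
(372, 180) [  9 103  72]
(362, 195) [ 15  97 214]
(324, 195) [ 14 114 116]
(350, 172) [ 15  97 227]
(165, 215) [ 13 141 213]
(300, 232) [ 14 133 186]
(315, 150) [ 10 117 120]
[ 0.37889541 -0.53794916  0.6183892 ]
[ 0.44744393 -0.05887505  1.11719689]
```

View pics/c1.png

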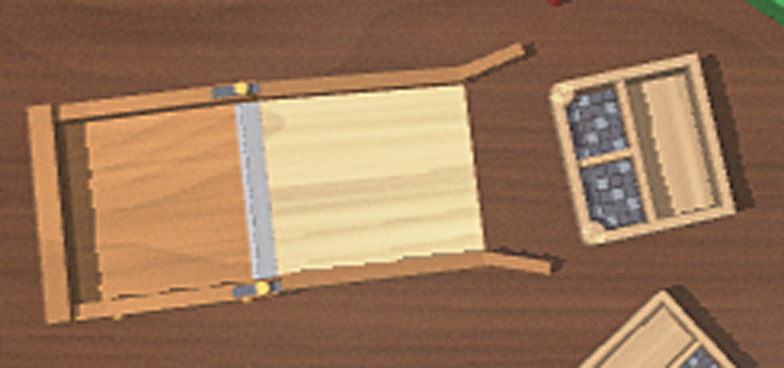

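The crop shows the ramp foot edge from (466,86) to (485,250), the steel lip's bay edge from (238,105) to (258,278), and the tray rim corners near (555,88), (697,55), (735,212) and (590,242). The tray's rear compartment faces away from the ramp.

```bash
cat > meas.py <<'E'
from h import *
def quad(mask,near):
    cs,_=cv2.findContours(mask,cv2.RETR_EXTERNAL,cv2.CHAIN_APPROX_NONE)
    c=max([c for c in cs if cv2.pointPolygonTest(cv2.convexHull(c),near,True)>-5],key=cv2.contourArea)
    return c
im=cv2.imread("pics/top0.png"); hsv=cv2.cvtColor(im,cv2.COLOR_BGR2HSV)
k=np.ones((3,3),np.uint8)
ramp=cv2.morphologyEx(cv2.inRange(hsv,(18,55,190),(28,100,255)),cv2.MORPH_CLOSE,k)
c=quad(ramp,(270,205)); b=cv2.boxPoints(cv2.minAreaRect(c)); print("ramp box",b.round(1).tolist())
ap=cv2.approxPolyDP(cv2.convexHull(c),4,True)[:,0].astype(float); print("ramp poly",ap.tolist())
lip=cv2.inRange(hsv,(0,0,130),(180,40,255)); c=quad(lip,(231,208)); bl=cv2.boxPoints(cv2.minAreaRect(c)); print("lip",bl.round(1).tolist())
tr=cv2.morphologyEx(cv2.inRange(hsv,(10,60,150),(20,125,255)),cv2.MORPH_CLOSE,k)
c=quad(tr,(350,196)); r=cv2.minAreaRect(c); bt=cv2.boxPoints(r); print("tray",bt.round(1).tolist())
W=ray("top",bt,.045); print(W.round(4).tolist(),np.linalg.norm(W-np.roll(W,1,0),axis=1).round(4),W.mean(0).round(4))
srt=lambda q:q[np.argsort(q[:,0])]
f=srt(ap)[-2:]; F=ray("top",f,0); print("foot",F.round(4).tolist(),np.linalg.norm(F[0]-F[1]).round(4),F.mean(0).round(4))
l=srt(bl); L=ray("top",l,.04); print("lip",L.round(4).tolist()); lc=L.mean(0)
d=(lc-F.mean(0))[:2]; print("axis",d,np.linalg.norm(d),"yaw",np.degrees(np.arctan2(d[1],d[0])))
e=F[np.argmax(F[:,0])]-F[np.argmin(F[:,0])]; print("yaw from foot",np.degrees(np.arctan2(e[0],-e[1])))
e=L[:2].mean(0)-L[2:].mean(0)
E
python3 meas.py
```

```text
ramp box [[230.39999389648438, 181.60000610351562], [294.5, 174.3000030517578], [300.70001220703125, 227.8000030517578], [236.5, 235.1999969482422]]
ramp poly [[294.0, 177.0], [300.0, 227.0], [237.0, 235.0], [231.0, 182.0]]
lip [[222.89999389648438, 182.10000610351562], [230.3000030517578, 181.3000030517578], [236.3000030517578, 235.6999969482422], [229.0, 236.60000610351562]]
tray [[320.1000061035156, 176.3000030517578], [367.3999938964844, 165.3000030517578], [379.29998779296875, 216.3000030517578], [332.0, 227.3000030517578]]
[[0.6349, -0.0889, 0.045], [0.6642, -0.2083, 0.045], [0.5352, -0.237, 0.045], [0.507, -0.119, 0.045]] [0.1314 0.1229 0.1321 0.1213] [ 0.5853 -0.1633  0.045 ]
foot [[0.6403, -0.0219, 0.0], [0.5097, -0.0389, 0.0]] 0.1317 [ 0.575  -0.0304  0.    ]
lip [[0.6186, 0.1549, 0.04], [0.4826, 0.1358, 0.04], [0.6209, 0.1366, 0.04], [0.4847, 0.1177, 0.04]]
axis [-0.02326643  0.16661578] 0.16823241624492727 yaw 97.94944879199926
yaw from foot 97.43214441451636
```

```bash
cat >> h.py <<'E'
from scipy.spatial.transform import Rotation as Rn
U=np.array([np.cos(np.radians(97.9)),np.sin(np.radians(97.9))]); V=np.array([-U[1],U[0]])
FOOT=np.array([.575,-.0304])
def S(p): d=np.array(p)[:2]-FOOT; return np.array([d@U-.166,d@V])      # world -> stand xy
def Wd(sx,sy): return FOOT+U*(sx+.166)+V*sy
def plan(pos,yaw,n,o=None):
    o=o or env.get_obs(); p=o["tool_pos"]; R=Rn.from_euler("xyz",o["tool_rot"],degrees=True)
    T=Rn.from_euler("xyz",[180,0,yaw],degrees=True); w=(R.inv()*T).as_rotvec()
    for i in range(n):
        Ri=R*Rn.from_rotvec(w*i/n); d=Ri.inv().apply((np.array(pos)-p)/n)
        print([round(float(x),4) for x in d],[round(float(x),2) for x in np.degrees(w)/n])
def st():
    o=env.get_obs(); print(round(o["time_s"],2),o["tool_pos"].round(4),o["tool_rot"].round(1),o["force"].round(2),round(o["grip_width"],4),"stand",S(o["tool_pos"]).round(4)); return o
E
python3 - <<'E'
from h import *
print(ray("top",[[363.4,195.3]],.006)); plan([.5913,-.1881,.15],13.6,16)
E
```

```text
[[ 0.59278235 -0.20263744  0.006     ]]
[-0.0168, -0.0306, 0.0045] [-0.0, 0.01, -5.21]
[-0.0139, -0.032, 0.0045] [-0.0, 0.01, -5.21]
[-0.011, -0.0332, 0.0045] [-0.0, 0.01, -5.21]
[-0.0079, -0.034, 0.0045] [-0.0, 0.01, -5.21]
[-0.0048, -0.0346, 0.0045] [-0.0, 0.01, -5.21]
[-0.0016, -0.0349, 0.0045] [-0.0, 0.01, -5.21]
[0.0015, -0.0349, 0.0045] [-0.0, 0.01, -5.21]
[0.0047, -0.0346, 0.0045] [-0.0, 0.01, -5.21]
[0.0078, -0.034, 0.0045] [-0.0, 0.01, -5.21]
[0.0109, -0.0332, 0.0045] [-0.0, 0.01, -5.21]
[0.0139, -0.0321, 0.0045] [-0.0, 0.01, -5.21]
[0.0167, -0.0307, 0.0045] [-0.0, 0.01, -5.21]
[0.0194, -0.029, 0.0045] [-0.0, 0.01, -5.21]
[0.022, -0.0271, 0.0045] [-0.0, 0.01, -5.21]
[0.0244, -0.025, 0.0045] [-0.0, 0.01, -5.21]
[0.0265, -0.0227, 0.0045] [-0.0, 0.01, -5.21]
```

Emit:
{"name": "carry_out", "arguments": {
  "plan": [
    {"grip": 0,"dp": [-0.0168,-0.0306,0.003],"rotation": [0,0,-5.2]},
    {"grip": 0,"dp": [-0.0139,-0.032,0.003],"rotation": [0,0,-5.2]},
    {"grip": 0,"dp": [-0.011,-0.0332,0.003],"rotation": [0,0,-5.2]},
    {"grip": 0,"dp": [-0.0079,-0.034,0.003],"rotation": [0,0,-5.2]},
    {"grip": 0,"dp": [-0.0048,-0.0346,0.003],"rotation": [0,0,-5.2]},
    {"grip": 0,"dp": [-0.0016,-0.0349,0.003],"rotation": [0,0,-5.2]},
    {"grip": 0,"dp": [0.0015,-0.0349,0.003],"rotation": [0,0,-5.2]},
    {"grip": 0,"dp": [0.0047,-0.0346,0.003],"rotation": [0,0,-5.2]}
  ]
}}

```text
time_s: 0.77
tool_pos: [0.4017, -0.3968, 0.1909]
tool_rot: [179.8, 0.6, -27.5]
force: [-0.4, -0.4, 0.1]
grip_width: 0.0872
```

```bash
python3 -c "
from h import *
st(); plan([.592,-.190,.15],13.6,11)"
```

```text
0.77 [ 0.4017 -0.3968  0.1909] [179.8   0.6 -27.5] [-0.4  -0.36  0.15] 0.0872 stand [-0.5052  0.222 ]
[0.0067, -0.0247, 0.0036] [-0.0, 0.05, -3.74]
[0.0083, -0.0242, 0.0036] [-0.0, 0.05, -3.74]
[0.0098, -0.0236, 0.0036] [-0.0, 0.05, -3.74]
[0.0113, -0.0229, 0.0036] [-0.0, 0.05, -3.74]
[0.0128, -0.0221, 0.0036] [-0.0, 0.05, -3.74]
[0.0142, -0.0212, 0.0036] [-0.0, 0.05, -3.74]
[0.0156, -0.0203, 0.0036] [-0.0, 0.05, -3.74]
[0.0169, -0.0192, 0.0036] [-0.0, 0.05, -3.74]
[0.0181, -0.0181, 0.0037] [-0.0, 0.05, -3.74]
[0.0192, -0.0169, 0.0037] [-0.0, 0.05, -3.74]
[0.0203, -0.0156, 0.0037] [-0.0, 0.05, -3.74]
```

Emit:
{"name": "carry_out", "arguments": {
  "plan": [
    {"grip": 0.17,"dp": [0.007,-0.026,0.003],"rotation": [0,0,-3.9]},
    {"grip": 0.17,"dp": [0.009,-0.025,0.003],"rotation": [0,0,-3.9]},
    {"grip": 0.17,"dp": [0.01,-0.025,0.003],"rotation": [0,0,-3.9]},
    {"grip": 0.17,"dp": [0.012,-0.024,0.003],"rotation": [0,0,-3.9]},
    {"grip": 0.17,"dp": [0.0135,-0.023,0.003],"rotation": [0,0,-3.9]},
    {"grip": 0.17,"dp": [0.015,-0.022,0.003],"rotation": [0,0,-3.9]},
    {"grip": 0.17,"dp": [0.0165,-0.021,0.003],"rotation": [0,0,-3.9]},
    {"grip": 0.17,"dp": [0.018,-0.02,0.003],"rotation": [0,0,-3.9]}
  ]
}}

```text
time_s: 1.43
tool_pos: [0.5486, -0.2231, 0.1618]
tool_rot: [-179.7, 0.8, 5.6]
force: [0.1, 0.4, 0.1]
grip_width: 0.0725
```

```bash
python3 -c "
from h import *
st(); plan([.592,-.190,.13],13.6,4)"
```

```text
1.43 [ 0.5486 -0.2231  0.1618] [-179.7    0.8    5.6] [0.05 0.44 0.12] 0.0725 stand [-0.3532  0.0527]
[0.0117, -0.0071, 0.0078] [-0.1, 0.19, -2.0]
[0.0119, -0.0067, 0.0079] [-0.1, 0.19, -2.0]
[0.0121, -0.0063, 0.0079] [-0.1, 0.19, -2.0]
[0.0123, -0.0059, 0.0079] [-0.1, 0.19, -2.0]
```

Emit:
{"name": "carry_out", "arguments": {
  "plan": [
    {"grip": 0.17,"dp": [0.012,-0.007,0.01],"rotation": [-0.1,0.2,-2.1]},
    {"grip": 0.17,"dp": [0.012,-0.007,0.01],"rotation": [-0.1,0.2,-2.1]},
    {"grip": 0.17,"dp": [0.0125,-0.0065,0.01],"rotation": [-0.1,0.2,-2.1]},
    {"grip": 0.17,"dp": [0.0125,-0.006,0.01],"rotation": [-0.1,0.2,-2.1]},
    {"grip": 0.17,"dp": [0,0,0.015],"rotation": [0,0,0]},
    {"grip": 0.17,"dp": [0,0,0.015],"rotation": [0,0,0]},
    {"grip": 0.17,"dp": [0,0,0],"rotation": [0,0,0]}
  ]
}}

```text
time_s: 2.02
tool_pos: [0.5961, -0.1823, 0.0814]
tool_rot: [-179.8, 0.0, 15.1]
force: [-0.9, 0.3, -0.4]
grip_width: 0.0725
```

```bash
python3 -c "
from h import *
o=st()
a=env.read_camera('side')[:,:,::-1][150:330,220:460]; b=env.read_camera('top')[:,:,::-1][130:260,270:430]
cv2.imwrite('pics/h1.png',np.vstack([cv2.resize(a,(440,330),interpolation=2),cv2.resize(b,(440,358)[:2],interpolation=2)])[:600] if 0 else np.hstack([cv2.resize(a,(400,300),interpolation=2),cv2.resize(b,(369,300),interpolation=2)]))
plan([.592,-.190,.05],13.6,4)"
```

```text
2.02 [ 0.5961 -0.1823  0.0814] [-179.8    0.    15.1] [-0.87  0.31 -0.41] 0.0725 stand [-0.3194  0.    ]
[-0.0017, 0.0013, 0.0085] [-0.02, -0.03, 0.35]
[-0.0017, 0.0013, 0.0086] [-0.02, -0.03, 0.35]
[-0.0017, 0.0013, 0.0086] [-0.02, -0.03, 0.35]
[-0.0017, 0.0013, 0.0086] [-0.02, -0.03, 0.35]
```

View pics/h1.png

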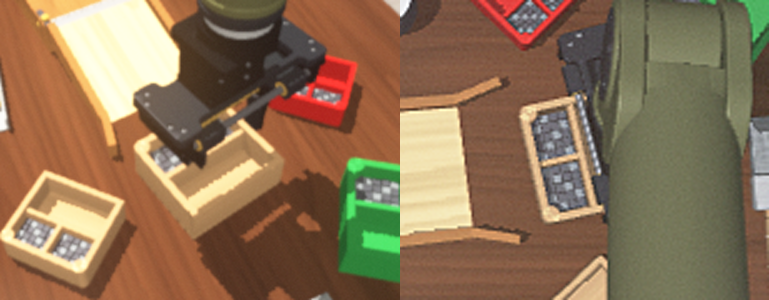

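The hover picture shows both fingers above the tray near the divider. I'll check the tray pose against the side view before lowering.

Run:
```python
from h import *
im=cv2.imread("pics/side0.png")
def tp(x,y,z,c=np.array([.5853,-.1633]),yaw=103.6):
    a=np.radians(yaw); t=np.array([np.cos(a),np.sin(a)]); n=np.array([-t[1],t[0]]); return [*(c+t*x+n*y),z]
rim=[tp(x,y,.045) for x,y in[(.06,.065),(.06,-.065),(-.06,-.065),(-.06,.065)]]
fl=[tp(x,y,.006) for x,y in[(.001,.057),(.001,-.057),(-.052,-.057),(-.052,.057)]]
fr=[tp(x,y,.045) for x,y in[(.001,.057),(.001,-.057),(-.052,-.057),(-.052,.057)]]
o=env.get_obs();R=Rn.from_euler("xyz",o["tool_rot"],degrees=True)
print([ (o["tool_pos"]+R.apply([s*.0363,0,0])).round(3).tolist() for s in(-1,1)])
S0=(280,195);s=5
b=cv2.resize(im[195:305,280:410],None,fx=s,fy=s,interpolation=2)
for q,c in((rim,(0,0,255)),(fr,(255,0,0)),(fl,(0,255,0))):
    cv2.polylines(b,[np.int32((proj("side",q)-S0+.5)*s)],True,c,1)
cv2.imwrite("pics/ov.png",b)
```

```text
[[0.562, -0.193, 0.084], [0.632, -0.174, 0.084]]
```

View pics/ov.png

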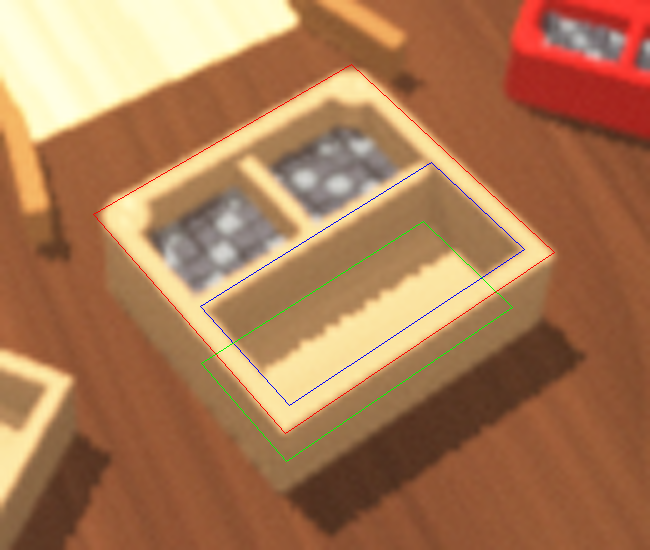

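The overlaid rim and pocket outlines match the side picture to within about 1 px, so the tray pose holds. Lowering into the pocket.

Emit:
{"name": "carry_out", "arguments": {
  "plan": [
    {"grip": 0.17,"dp": [-0.003,0.002,0.004],"rotation": [0,0,0.75]},
    {"grip": 0.17,"dp": [-0.003,0.0024,0.004],"rotation": [0,0,0.75]},
    {"grip": 0.17,"dp": [0,0,0.012],"rotation": [0,0,0]},
    {"grip": 0.17,"dp": [0,0,0.012],"rotation": [0,0,0]},
    {"grip": 0.17,"dp": [0,0,0.012],"rotation": [0,0,0]},
    {"grip": 0.17,"dp": [0,0,0.012],"rotation": [0,0,0]},
    {"grip": 0.17,"dp": [0,0,0.004],"rotation": [0,0,0]},
    {"grip": 0.17,"dp": [0,0,0],"rotation": [0,0,0]}
  ]
}}

```text
time_s: 2.78
tool_pos: [0.593, -0.1938, 0.0208]
tool_rot: [179.8, -0.3, 13.1]
force: [0.1, -0.0, -0.5]
grip_width: 0.072
```

```bash
python3 -c "
from h import *
o=st()"
```

```text
2.78 [ 0.593  -0.1938  0.0208] [179.8  -0.3  13.1] [ 0.1  -0.03 -0.47] 0.072 stand [-0.3303  0.0046]
```

Emit:
{"name": "carry_out", "arguments": {
  "plan": [
    {"grip": 0.17,"dp": [0,-0.006,0],"rotation": [0,0,0]},
    {"grip": 0.17,"dp": [0,-0.006,0],"rotation": [0,0,0]},
    {"grip": 0.17,"dp": [0,-0.006,0],"rotation": [0,0,0]},
    {"grip": 0.17,"dp": [0,-0.006,0],"rotation": [0,0,0.7]},
    {"grip": 0.17,"dp": [0.0005,-0.006,0],"rotation": [0,0,0.9]},
    {"grip": 0.17,"dp": [0.0005,-0.006,0],"rotation": [0,0,0.9]},
    {"grip": 0.17,"dp": [0.0005,-0.006,0],"rotation": [0,0,0.9]},
    {"grip": 0.17,"dp": [0.0005,-0.006,0],"rotation": [0,0,0.9]}
  ]
}}

```text
time_s: 3.45
tool_pos: [0.5845, -0.1476, 0.0219]
tool_rot: [179.3, -0.4, 8.4]
force: [-0.2, -2.9, -1.5]
grip_width: 0.0717
```

```bash
python3 -c "
from h import *
o=st()
cv2.imwrite('pics/p1.png',cv2.resize(env.read_camera('side')[:,:,::-1][130:330,200:460],None,fx=2,fy=2,interpolation=2))"
```

```text
3.45 [ 0.5845 -0.1476  0.0219] [179.3  -0.4   8.4] [-0.22 -2.91 -1.51] 0.0717 stand [-0.2834  0.0067]
```

View pics/p1.png

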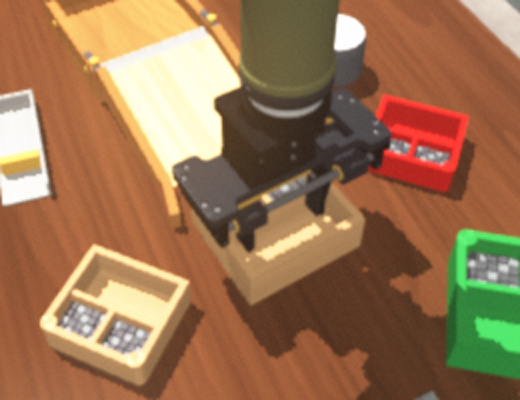

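Emit:
{"name": "carry_out", "arguments": {
  "plan": [
    {"grip": 0.17,"dp": [0.0018,-0.003,0],"rotation": [0.1,0,0.1]},
    {"grip": 0.17,"dp": [0.0018,-0.004,0],"rotation": [0.1,0,0.1]},
    {"grip": 0.17,"dp": [0.0018,-0.004,0],"rotation": [0.1,0,0.1]},
    {"grip": 0.17,"dp": [0.0018,-0.004,0],"rotation": [0.1,0,0.1]},
    {"grip": 0.17,"dp": [0.0018,-0.004,0],"rotation": [0.1,0,0.1]},
    {"grip": 0.17,"dp": [0.0018,-0.004,0],"rotation": [0.1,0,0]}
  ]
}}

```text
time_s: 4.0
tool_pos: [0.5914, -0.1236, 0.0228]
tool_rot: [179.7, -0.3, 7.8]
force: [-1.2, -2.5, -1.3]
grip_width: 0.072
```

Run:
```python
from h import *
o=st()
im=np.ascontiguousarray(env.read_camera('top')[:,:,::-1]); cv2.imwrite('pics/t2.png',im)
O=(270,140);s=4; b=cv2.resize(im[140:265,270:430],None,fx=s,fy=s,interpolation=2)
for dy in(-.004,.004):   # ramp sides +- play lines at z=.045 for tray edges, and tray front line
    pass
q=lambda sx,sy:[*Wd(sx,sy),.045]
cx=S(o["tool_pos"])[0]+.0085
cv2.polylines(b,[np.int32((proj("top",[q(cx+.06,.065),q(cx+.06,-.065),q(cx-.06,-.065),q(cx-.06,.065)])-O+.5)*s)],True,(0,0,255),1)
cv2.imwrite('pics/p2.png',b)
```

```text
4.0 [ 0.5914 -0.1236  0.0228] [179.7  -0.3   7.8] [-1.22 -2.5  -1.31] 0.072 stand [-0.2605 -0.0034]
```

View pics/p2.png

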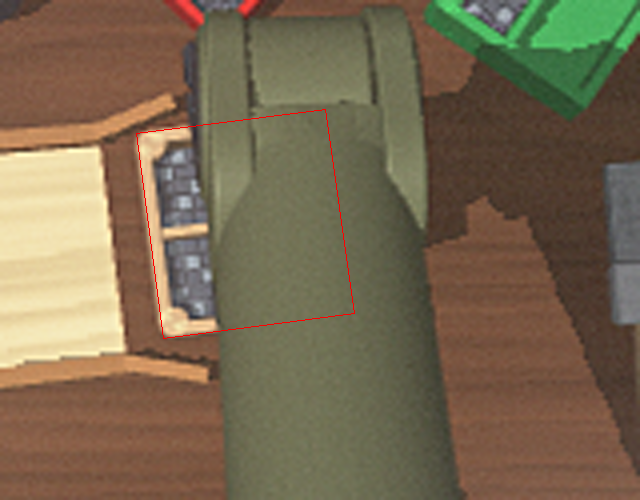

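The tray front matches the predicted outline: centred within about 1–2 mm and square to the ramp. Pushing on, pitching the tool with the tray as it climbs.

Emit:
{"name": "carry_out", "arguments": {
  "plan": [
    {"grip": 0.17,"dp": [-0.0006,-0.005,0],"rotation": [0,0,0]},
    {"grip": 0.17,"dp": [-0.0006,-0.005,0],"rotation": [0,0,0]},
    {"grip": 0.17,"dp": [-0.0006,-0.005,0],"rotation": [0,0,0]},
    {"grip": 0.17,"dp": [-0.0006,-0.005,0],"rotation": [0.2,0,0]},
    {"grip": 0.17,"dp": [0,-0.005,0],"rotation": [0.4,0,0]},
    {"grip": 0.17,"dp": [0,-0.005,0],"rotation": [0.6,0,0]},
    {"grip": 0.17,"dp": [0,-0.005,0],"rotation": [0.6,0,0]},
    {"grip": 0.17,"dp": [0,-0.005,0],"rotation": [0.6,0,0]}
  ]
}}

```text
time_s: 4.72
tool_pos: [0.5862, -0.0821, 0.025]
tool_rot: [-178.0, -0.6, 7.8]
force: [0.2, -4.2, 0.3]
grip_width: 0.0721
```

```bash
python3 -c "
from h import *
o=st()"
```

```text
4.72 [ 0.5862 -0.0821  0.025 ] [-178.    -0.6    7.8] [ 0.2  -4.21  0.33] 0.0721 stand [-0.2187 -0.004 ]
```

Emit:
{"name": "carry_out", "arguments": {
  "plan": [
    {"grip": 0.17,"dp": [-0.001,-0.005,0],"rotation": [0.6,0.1,0]},
    {"grip": 0.17,"dp": [-0.001,-0.005,0],"rotation": [0.6,0.1,0]},
    {"grip": 0.17,"dp": [-0.001,-0.005,0],"rotation": [0.6,0.1,0]},
    {"grip": 0.17,"dp": [-0.001,-0.005,0],"rotation": [0.6,0.1,0]},
    {"grip": 0.17,"dp": [0,-0.005,0],"rotation": [0.6,0,0]},
    {"grip": 0.17,"dp": [0,-0.005,0],"rotation": [0.6,0,0]},
    {"grip": 0.17,"dp": [0,-0.005,0],"rotation": [0.6,0,0]},
    {"grip": 0.17,"dp": [0,-0.005,0],"rotation": [0.6,0,0]}
  ]
}}

```text
time_s: 5.38
tool_pos: [0.5768, -0.041, 0.0291]
tool_rot: [-172.8, -1.2, 7.7]
force: [1.4, -4.2, -0.6]
grip_width: 0.0723
```

```bash
python3 -c "
from h import *
o=st()"
```

```text
5.38 [ 0.5768 -0.041   0.0291] [-172.8   -1.2    7.7] [ 1.37 -4.22 -0.58] 0.0723 stand [-0.1768 -0.0003]
```

Emit:
{"name": "carry_out", "arguments": {
  "plan": [
    {"grip": 0.17,"dp": [0,-0.005,0],"rotation": [0.6,-0.15,0]},
    {"grip": 0.17,"dp": [0,-0.005,0],"rotation": [0.6,-0.15,0]},
    {"grip": 0.17,"dp": [0,-0.005,0],"rotation": [0.6,-0.15,0]},
    {"grip": 0.17,"dp": [0,-0.005,0],"rotation": [0.6,-0.15,0]},
    {"grip": 0.17,"dp": [0,-0.005,0],"rotation": [0.6,-0.15,0]},
    {"grip": 0.17,"dp": [0,-0.005,0],"rotation": [0.6,-0.15,0]},
    {"grip": 0.17,"dp": [0,-0.005,0],"rotation": [0.6,-0.15,0]},
    {"grip": 0.17,"dp": [0,-0.005,0],"rotation": [0.6,-0.15,0]}
  ]
}}

```text
time_s: 6.05
tool_pos: [0.5688, 0.0049, 0.0348]
tool_rot: [-167.2, 0.3, 8.0]
force: [1.4, -2.1, -2.6]
grip_width: 0.0723
```

```bash
python3 -c "
from h import *
o=st()"
```

```text
6.05 [0.5688 0.0049 0.0348] [-167.2    0.3    8. ] [ 1.36 -2.11 -2.59] 0.0723 stand [-0.1302  0.0013]
```

Emit:
{"name": "carry_out", "arguments": {
  "plan": [
    {"grip": 0.17,"dp": [0,-0.005,0],"rotation": [0.5,0,0]},
    {"grip": 0.17,"dp": [0,-0.005,0],"rotation": [0.5,0,0]},
    {"grip": 0.17,"dp": [0,-0.005,0],"rotation": [0.2,0,0]},
    {"grip": 0.17,"dp": [0,-0.005,0],"rotation": [0,0,0]},
    {"grip": 0.17,"dp": [0,-0.005,0],"rotation": [0,0,0]},
    {"grip": 0.17,"dp": [0,-0.005,0],"rotation": [0,0,0]},
    {"grip": 0.17,"dp": [0,-0.005,0],"rotation": [0,0,0]},
    {"grip": 0.17,"dp": [0,-0.005,0],"rotation": [0,0,0]}
  ]
}}

```text
time_s: 6.72
tool_pos: [0.5623, 0.0471, 0.0448]
tool_rot: [-165.8, 0.4, 8.0]
force: [-0.0, -2.4, -2.4]
grip_width: 0.0724
```

```bash
python3 -c "
from h import *
o=st()"
```

```text
6.72 [0.5623 0.0471 0.0448] [-165.8    0.4    8. ] [-0.02 -2.45 -2.4 ] 0.0724 stand [-0.0875  0.0019]
```

Emit:
{"name": "carry_out", "arguments": {
  "plan": [
    {"grip": 0.17,"dp": [0,-0.005,0],"rotation": [0,0,0]},
    {"grip": 0.17,"dp": [0,-0.005,0],"rotation": [0,0,0]},
    {"grip": 0.17,"dp": [0,-0.005,0],"rotation": [0,0,0]},
    {"grip": 0.17,"dp": [0,-0.005,0],"rotation": [0,0,0]},
    {"grip": 0.17,"dp": [0,-0.005,0],"rotation": [0,0,0]},
    {"grip": 0.17,"dp": [0,-0.005,0],"rotation": [0,0,0]},
    {"grip": 0.17,"dp": [0,-0.005,0],"rotation": [0,0,0]},
    {"grip": 0.17,"dp": [0,-0.005,0],"rotation": [0,0,0]}
  ]
}}

```text
time_s: 7.38
tool_pos: [0.5565, 0.0897, 0.0561]
tool_rot: [-165.9, 0.3, 8.0]
force: [-0.1, -5.9, 1.7]
grip_width: 0.072
```

```bash
python3 -c "
from h import *
o=st()"
```

```text
7.38 [0.5565 0.0897 0.0561] [-165.9    0.3    8. ] [-0.09 -5.86  1.7 ] 0.072 stand [-0.0445  0.0018]
```

Emit:
{"name": "carry_out", "arguments": {
  "plan": [
    {"grip": 0.17,"dp": [0,-0.004,0],"rotation": [-1,0,0]},
    {"grip": 0.17,"dp": [0,-0.004,0],"rotation": [-1.5,0,0]},
    {"grip": 0.17,"dp": [0,-0.004,0],"rotation": [-2,0,0]},
    {"grip": 0.17,"dp": [0,-0.004,0],"rotation": [-2,0,0]},
    {"grip": 0.17,"dp": [0,-0.004,0],"rotation": [-2,0,0]},
    {"grip": 0.17,"dp": [0,-0.004,0],"rotation": [-2,0,0]},
    {"grip": 0.17,"dp": [0,-0.004,0],"rotation": [-2,0,0]}
  ]
}}

```text
time_s: 7.97
tool_pos: [0.5528, 0.1182, 0.0637]
tool_rot: [-178.9, 0.3, 7.6]
force: [-0.2, -3.0, 1.1]
grip_width: 0.0723
```

```bash
python3 -c "
from h import *
o=st()
cv2.imwrite('pics/p3.png',cv2.resize(env.read_camera('side')[:,:,::-1][60:260,180:440],None,fx=2.5,fy=2.5,interpolation=2))"
```

```text
7.97 [0.5528 0.1182 0.0637] [-178.9    0.3    7.6] [-0.17 -2.97  1.06] 0.0723 stand [-0.0158  0.0015]
```

View pics/p3.png

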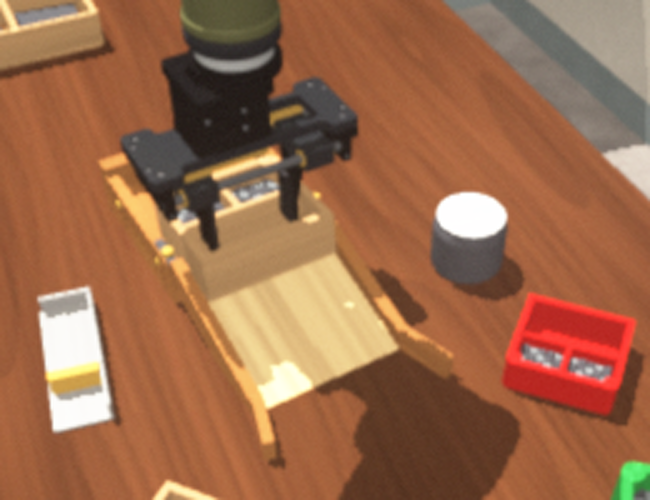

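The tray is over the crest, square between the rails, with both fingers inside the rear compartment against the divider. Continuing level.

Emit:
{"name": "carry_out", "arguments": {
  "plan": [
    {"grip": 0.17,"dp": [0,-0.005,0],"rotation": [-0.3,0,0]},
    {"grip": 0.17,"dp": [0,-0.005,0],"rotation": [-0.3,0,0]},
    {"grip": 0.17,"dp": [0,-0.005,0],"rotation": [-0.3,0,0]},
    {"grip": 0.17,"dp": [0,-0.005,0],"rotation": [0,0,0]},
    {"grip": 0.17,"dp": [0,-0.005,0],"rotation": [0,0,0]},
    {"grip": 0.17,"dp": [0,-0.005,0],"rotation": [0,0,0]},
    {"grip": 0.17,"dp": [0,-0.005,0],"rotation": [0,0,0]}
  ]
}}

```text
time_s: 8.6
tool_pos: [0.5448, 0.1615, 0.0641]
tool_rot: [-179.5, 0.5, 7.9]
force: [1.7, -2.7, -0.8]
grip_width: 0.0724
```

```bash
python3 -c "
from h import *
o=st()"
```

```text
8.6 [0.5448 0.1615 0.0641] [-179.5    0.5    7.9] [ 1.74 -2.67 -0.81] 0.0724 stand [0.0282 0.0035]
```

Emit:
{"name": "carry_out", "arguments": {
  "plan": [
    {"grip": 0.17,"dp": [0.0003,-0.004,0.0005],"rotation": [0,0,0]},
    {"grip": 0.17,"dp": [0.0003,-0.004,0.0005],"rotation": [0,0,0]},
    {"grip": 0.17,"dp": [0.0003,-0.004,0.0005],"rotation": [0,0,0]},
    {"grip": 0.17,"dp": [0.0003,-0.004,0.0005],"rotation": [0,0,0]},
    {"grip": 0.17,"dp": [0,-0.004,0.0005],"rotation": [0,0,0]},
    {"grip": 0.17,"dp": [0,-0.004,0.0005],"rotation": [0,0,0]}
  ]
}}

```text
time_s: 9.1
tool_pos: [0.5437, 0.1855, 0.0621]
tool_rot: [-179.6, 0.5, 7.7]
force: [-0.7, -3.2, 1.9]
grip_width: 0.0721
```

```bash
python3 -c "
from h import *
o=st()"
```

```text
9.1 [0.5437 0.1855 0.0621] [-179.6    0.5    7.7] [-0.74 -3.17  1.95] 0.0721 stand [0.0521 0.0013]
```

Emit:
{"name": "carry_out", "arguments": {
  "plan": [
    {"grip": 0.17,"dp": [0,-0.0027,0.0003],"rotation": [0,0,0]},
    {"grip": 0.17,"dp": [0,-0.0027,0.0003],"rotation": [0,0,0]},
    {"grip": 0.17,"dp": [0,-0.0027,0.0003],"rotation": [0,0,0]},
    {"grip": 0.17,"dp": [0,-0.0027,0.0003],"rotation": [0,0,0]},
    {"grip": 0.17,"dp": [0,-0.0027,0.0003],"rotation": [0,0,0]},
    {"grip": 0.17,"dp": [0,-0.0027,0.0003],"rotation": [0,0,0]},
    {"grip": 0.17,"dp": [0,-0.0027,0.0003],"rotation": [0,0,0]},
    {"grip": 0.17,"dp": [0,-0.0027,0.0003],"rotation": [0,0,0]}
  ]
}}

```text
time_s: 9.77
tool_pos: [0.5408, 0.2086, 0.0596]
tool_rot: [-179.7, 0.5, 7.7]
force: [0.2, -3.5, 1.5]
grip_width: 0.072
```

```bash
python3 -c "
from h import *
o=st()
cv2.imwrite('pics/p4.png',cv2.resize(env.read_camera('side')[:,:,::-1][60:220,190:400],None,fx=3,fy=3,interpolation=2))"
```

```text
9.77 [0.5408 0.2086 0.0596] [-179.7    0.5    7.7] [ 0.18 -3.46  1.48] 0.072 stand [0.0755 0.0011]
```

View pics/p4.png

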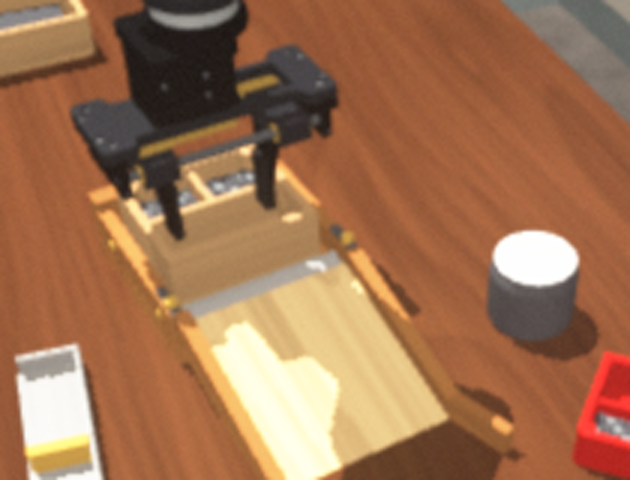

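The tray sits in the bay with the steel lip visible behind its rear wall. I'll nudge it 4 mm more toward the back stop, then move the fingers back and down toward the rear wall.

Emit:
{"name": "carry_out", "arguments": {
  "plan": [
    {"grip": 0.17,"dp": [0,-0.002,0],"rotation": [0,0,0]},
    {"grip": 0.17,"dp": [0,-0.002,0],"rotation": [0,0,0]},
    {"grip": 0.17,"dp": [0,0,0],"rotation": [0,0,0]}
  ]
}}

```text
time_s: 10.07
tool_pos: [0.5402, 0.2121, 0.0594]
tool_rot: [-179.8, 0.5, 7.7]
force: [0.8, -2.4, 2.0]
grip_width: 0.072
```

Emit:
{"name": "carry_out", "arguments": {
  "plan": [
    {"grip": 0.17,"dp": [0,0.004,0],"rotation": [0,0,0]},
    {"grip": 0.17,"dp": [0,0.004,0.002],"rotation": [0,0,0]},
    {"grip": 0.17,"dp": [0,0.003,0.003],"rotation": [0,0,0]},
    {"grip": 0.17,"dp": [0,0.002,0.004],"rotation": [0,0,0]},
    {"grip": 0.17,"dp": [0,0,0.003],"rotation": [0,0,0]},
    {"grip": 0.17,"dp": [0,0,0.002],"rotation": [0,0,0]},
    {"grip": 0.17,"dp": [0,0,0],"rotation": [0,0,0]}
  ]
}}

```text
time_s: 10.65
tool_pos: [0.5395, 0.2035, 0.0428]
tool_rot: [-179.4, 0.6, 7.9]
force: [-0.2, -0.1, 0.1]
grip_width: 0.0722
```

Run:
```python
from h import *
o=st()
im=np.ascontiguousarray(env.read_camera('side')[:,:,::-1]); O=(190,60); s=3.8
b=cv2.resize(im[60:210,190:390],None,fx=s,fy=s,interpolation=2)
for c,col in((.085,(0,0,255)),):
  q=[[*Wd(c-.06,y),z] for y,z in((.065,.073),(-.065,.073),(-.065,.028),(.065,.028))]
  cv2.polylines(b,[np.int32((proj("side",q)-O+.5)*s)],True,col,1)
cv2.imwrite('pics/p5.png',b)
```

```text
10.65 [0.5395 0.2035 0.0428] [-179.4    0.6    7.9] [-0.22 -0.1   0.07] 0.0722 stand [0.0705 0.0031]
```

View pics/p5.png

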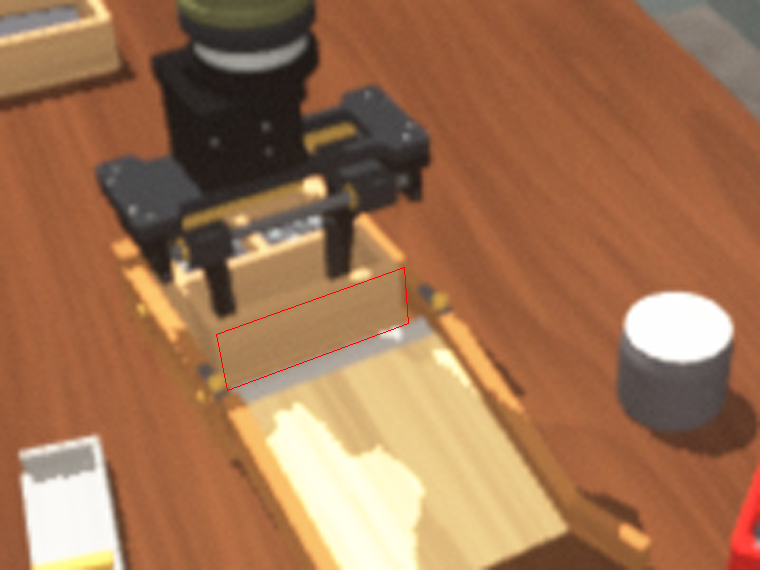

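The outline drawn for a flat seated tray (rear wall at x = 25 mm) lies on the rear wall, and the lip strip is clear behind it. The tray looks dropped. Now I'll back up to hook the rear wall.

Emit:
{"name": "carry_out", "arguments": {
  "plan": [
    {"grip": 0.17,"dp": [0,0.005,0],"rotation": [0,0,0]},
    {"grip": 0.17,"dp": [0,0.005,0],"rotation": [0,0,0]},
    {"grip": 0.17,"dp": [0,0.005,0],"rotation": [0,0,0]},
    {"grip": 0.17,"dp": [0,0.003,0],"rotation": [0,0,0]},
    {"grip": 0.17,"dp": [0,0.002,0],"rotation": [0,0,0]},
    {"grip": 0.17,"dp": [0,0.002,0],"rotation": [0,0,0]},
    {"grip": 0.17,"dp": [0,0.002,0],"rotation": [0,0,0]},
    {"grip": 0.17,"dp": [0,0.002,0],"rotation": [0,0,0]}
  ]
}}

```text
time_s: 11.37
tool_pos: [0.5433, 0.1778, 0.0432]
tool_rot: [-179.2, 0.5, 7.9]
force: [-0.5, 2.5, -1.3]
grip_width: 0.0725
```

```bash
python3 -c "
from h import *
o=st()"
```

```text
11.37 [0.5433 0.1778 0.0432] [-179.2    0.5    7.9] [-0.52  2.52 -1.31] 0.0725 stand [0.0446 0.0027]
```

Emit:
{"name": "carry_out", "arguments": {
  "plan": [
    {"grip": 0.17,"dp": [0,0.0017,0],"rotation": [0,0,0]},
    {"grip": 0.17,"dp": [0,0.0017,0],"rotation": [0,0,0]},
    {"grip": 0.17,"dp": [0,0.0017,0],"rotation": [0,0,0]},
    {"grip": 0.17,"dp": [0,0.0017,0],"rotation": [0,0,0]}
  ]
}}

```text
time_s: 11.7
tool_pos: [0.5438, 0.1728, 0.0432]
tool_rot: [-179.0, 0.5, 8.0]
force: [0.2, 3.0, -0.8]
grip_width: 0.0722
```

Emit:
{"name": "carry_out", "arguments": {
  "plan": [
    {"grip": 0.17,"dp": [0,0.0017,0],"rotation": [0,0,0]},
    {"grip": 0.17,"dp": [0,0.0017,0],"rotation": [0,0,0]}
  ]
}}

```text
time_s: 11.87
tool_pos: [0.5442, 0.1696, 0.0433]
tool_rot: [-179.0, 0.5, 8.1]
force: [-1.4, 2.2, -0.8]
grip_width: 0.072
```

Emit:
{"name": "carry_out", "arguments": {
  "plan": [
    {"grip": 0.17,"dp": [0,0.0017,0],"rotation": [0,0,0]},
    {"grip": 0.17,"dp": [0,0.0017,0],"rotation": [0,0,0]}
  ]
}}

```text
time_s: 12.03
tool_pos: [0.5447, 0.1661, 0.0433]
tool_rot: [-179.0, 0.5, 8.1]
force: [-0.9, 2.3, 0.5]
grip_width: 0.0722
```

```bash
python3 -c "
from h import *
o=st()"
```

```text
12.03 [0.5447 0.1661 0.0433] [-179.     0.5    8.1] [-0.92  2.32  0.47] 0.0722 stand [0.0328 0.0031]
```

Emit:
{"name": "carry_out", "arguments": {
  "plan": [
    {"grip": 0.17,"dp": [0,0.0015,0],"rotation": [0,0,0]},
    {"grip": 0.17,"dp": [0,0.0015,0],"rotation": [0,0,0]}
  ]
}}

```text
time_s: 12.2
tool_pos: [0.5448, 0.1655, 0.0434]
tool_rot: [-178.7, 0.5, 8.1]
force: [0.1, 7.8, -1.0]
grip_width: 0.072
```

Emit:
{"name": "carry_out", "arguments": {
  "plan": [
    {"grip": 0.17,"dp": [0,0.0015,0],"rotation": [0,0,0]},
    {"grip": 0.17,"dp": [0,0.0015,0],"rotation": [0,0,0]}
  ]
}}

```text
time_s: 12.37
tool_pos: [0.5448, 0.1656, 0.0435]
tool_rot: [-178.4, 0.4, 8.1]
force: [-0.8, 5.2, -1.2]
grip_width: 0.0719
```

Emit:
{"name": "carry_out", "arguments": {
  "plan": [
    {"grip": 0.17,"dp": [0,0.0015,0],"rotation": [0,0,0]},
    {"grip": 0.17,"dp": [0,0.0015,0],"rotation": [0,0,0]}
  ]
}}

```text
time_s: 12.53
tool_pos: [0.5448, 0.1658, 0.0436]
tool_rot: [-178.2, 0.4, 8.1]
force: [-0.9, 5.4, -1.3]
grip_width: 0.0723
```

The tug force rose from about 2.5 N to 5–8 N and motion stopped, so the tray is on the lip. Step size sets the force, so I'll raise it to about 12 N and hold.

Emit:
{"name": "carry_out", "arguments": {
  "plan": [
    {"grip": 0.17,"dp": [0,0.0025,0],"rotation": [-0.3,0,0]},
    {"grip": 0.17,"dp": [0,0.003,0],"rotation": [-0.3,0,0]}
  ]
}}

```text
time_s: 12.7
tool_pos: [0.5448, 0.1656, 0.0436]
tool_rot: [-178.3, 0.3, 8.1]
force: [-1.9, 9.5, -2.6]
grip_width: 0.0724
```

Emit:
{"name": "carry_out", "arguments": {
  "plan": [
    {"grip": 0.17,"dp": [0,0.0033,0],"rotation": [-0.3,0,0]},
    {"grip": 0.17,"dp": [0,0.0033,0],"rotation": [-0.3,0,0]}
  ]
}}

```text
time_s: 12.87
tool_pos: [0.5448, 0.1656, 0.0436]
tool_rot: [-178.4, 0.2, 8.2]
force: [0.2, 9.6, -2.0]
grip_width: 0.0725
```

Emit:
{"name": "carry_out", "arguments": {
  "plan": [
    {"grip": 0.17,"dp": [0,0.0042,0],"rotation": [-0.3,0,0]},
    {"grip": 0.17,"dp": [0,0.0042,0],"rotation": [-0.3,0,0]},
    {"grip": 0.17,"dp": [0,0.0042,0],"rotation": [-0.3,0,0]},
    {"grip": 0.17,"dp": [0,0.0042,0],"rotation": [-0.3,0,0]}
  ]
}}

```text
time_s: 13.2
tool_pos: [0.5448, 0.1658, 0.0438]
tool_rot: [-178.3, -0.0, 8.4]
force: [-1.1, 9.7, -1.7]
grip_width: 0.0722
```

Emit:
{"name": "carry_out", "arguments": {
  "plan": [
    {"grip": 0.17,"dp": [0,0.0042,0],"rotation": [-0.3,0,0]},
    {"grip": 0.17,"dp": [0,0.0042,0],"rotation": [-0.3,0,0]},
    {"grip": 0.17,"dp": [0,0.0042,0],"rotation": [-0.3,0,0]},
    {"grip": 0.17,"dp": [0,0.0042,0],"rotation": [-0.3,0,0]},
    {"grip": 0.17,"dp": [0,0.0042,0],"rotation": [-0.3,0,0]},
    {"grip": 0.17,"dp": [0,0.0042,0],"rotation": [-0.3,0,0]},
    {"grip": 0.17,"dp": [0,0.0042,0],"rotation": [-0.3,0,0]},
    {"grip": 0.17,"dp": [0,0.0042,0],"rotation": [-0.3,0,0]}
  ]
}}

```text
time_s: 13.87
tool_pos: [0.5449, 0.1663, 0.0443]
tool_rot: [-178.1, -0.5, 8.9]
force: [-1.0, 10.0, -2.1]
grip_width: 0.0722
```

```bash
python3 -c "
from h import *
o=st()"
```

```text
13.87 [0.5449 0.1663 0.0443] [-178.1   -0.5    8.9] [-0.96  9.98 -2.09] 0.0722 stand [0.033  0.0028]
```

Emit:
{"name": "carry_out", "arguments": {
  "plan": [
    {"grip": 0.17,"dp": [0,0.005,0.0005],"rotation": [-0.4,-0.1,0.3]},
    {"grip": 0.17,"dp": [0,0.0055,0.0005],"rotation": [-0.4,-0.1,0.3]},
    {"grip": 0.17,"dp": [0,0.0055,0.0005],"rotation": [-0.4,-0.1,0.3]}
  ]
}}

```text
time_s: 14.12
tool_pos: [0.5451, 0.1657, 0.0441]
tool_rot: [-178.1, -0.3, 8.2]
force: [-1.8, 11.2, 0.4]
grip_width: 0.072
```

Emit:
{"name": "carry_out", "arguments": {
  "plan": [
    {"grip": 0.17,"dp": [0,0.0055,0.0005],"rotation": [-0.4,-0.1,0.3]},
    {"grip": 0.17,"dp": [0,0.0055,0.0005],"rotation": [-0.4,-0.1,0.3]},
    {"grip": 0.17,"dp": [0,0.0055,0.0005],"rotation": [-0.4,-0.1,0.3]},
    {"grip": 0.17,"dp": [0,0.0055,0.0005],"rotation": [-0.4,-0.1,0.3]},
    {"grip": 0.17,"dp": [0,0.0055,0.0005],"rotation": [-0.4,-0.1,0.3]},
    {"grip": 0.17,"dp": [0,0.0055,0.0005],"rotation": [-0.4,-0.1,0.3]}
  ]
}}

```text
time_s: 14.62
tool_pos: [0.5452, 0.1654, 0.0441]
tool_rot: [-178.3, -0.1, 7.5]
force: [-2.3, 9.9, -0.1]
grip_width: 0.0723
```

Emit:
{"name": "carry_out", "arguments": {
  "plan": [
    {"grip": 0.17,"dp": [0,0.0068,0],"rotation": [-0.3,0,-0.1]},
    {"grip": 0.17,"dp": [0,0.0068,0],"rotation": [-0.3,0,-0.1]},
    {"grip": 0.17,"dp": [0,0.0068,0],"rotation": [-0.3,0,-0.1]},
    {"grip": 0.17,"dp": [0,0.0068,0],"rotation": [-0.3,0,-0.1]},
    {"grip": 0.17,"dp": [0,0.0068,0],"rotation": [-0.3,0,-0.1]},
    {"grip": 0.17,"dp": [0,0.0068,0],"rotation": [-0.3,0,-0.1]}
  ]
}}

```text
time_s: 15.12
tool_pos: [0.545, 0.1665, 0.0449]
tool_rot: [-177.0, -0.7, 9.0]
force: [-1.5, 14.0, -3.0]
grip_width: 0.0722
```

Emit:
{"name": "carry_out", "arguments": {
  "plan": [
    {"grip": 0.17,"dp": [0,-0.0015,0],"rotation": [0,0,0]},
    {"grip": 0.17,"dp": [0,-0.002,0],"rotation": [-0.5,0,0]},
    {"grip": 0.17,"dp": [0,-0.003,0],"rotation": [-0.5,0,0]},
    {"grip": 0.17,"dp": [0,-0.003,0],"rotation": [-0.5,0,0]},
    {"grip": 0.17,"dp": [0,0,0],"rotation": [0,0,0]}
  ]
}}

```text
time_s: 15.53
tool_pos: [0.5439, 0.1741, 0.0453]
tool_rot: [-178.9, -0.7, 9.0]
force: [0.7, -0.7, 0.2]
grip_width: 0.0725
```

```bash
python3 -c "
from h import *
o=st()"
```

```text
15.53 [0.5439 0.1741 0.0453] [-178.9   -0.7    9. ] [ 0.68 -0.71  0.23] 0.0725 stand [0.0408 0.0027]
```

Emit:
{"name": "carry_out", "arguments": {
  "plan": [
    {"grip": 0.3,"dp": [0,0,0],"rotation": [0,0,0]},
    {"grip": 0.3,"dp": [0,0,0],"rotation": [0,0,0]},
    {"grip": 0.3,"dp": [0,0,-0.008],"rotation": [0,0,0]},
    {"grip": 0.3,"dp": [0,0,-0.015],"rotation": [0,0,0]},
    {"grip": 0.3,"dp": [0,0,-0.02],"rotation": [0,0,0]},
    {"grip": 0.3,"dp": [0,0,-0.03],"rotation": [0,0,0]},
    {"grip": 0.3,"dp": [0,0,-0.03],"rotation": [0,0,0]},
    {"grip": 0.3,"dp": [0,0,-0.03],"rotation": [0,0,0]}
  ]
}}

```text
time_s: 16.2
tool_pos: [0.5382, 0.1663, 0.1776]
tool_rot: [-179.1, 0.2, 8.8]
force: [-0.4, -0.4, 0.0]
grip_width: 0.061
```

Emit:
{"name": "carry_out", "arguments": {
  "plan": [
    {"grip": 0.3,"dp": [0,0.03,-0.02],"rotation": [0,0,0]},
    {"grip": 0.3,"dp": [0,0.04,0],"rotation": [0,0,0]},
    {"grip": 0.3,"dp": [0,0.04,0],"rotation": [0,0,0]},
    {"grip": 0.3,"dp": [0,0.04,0],"rotation": [0,0,0]},
    {"grip": 0.3,"dp": [0,0.04,0],"rotation": [0,0,0]},
    {"grip": 0.3,"dp": [0,0.04,0],"rotation": [0,0,0]},
    {"grip": 0.3,"dp": [0,0.02,0],"rotation": [0,0,0]},
    {"grip": 0.3,"dp": [0,0,0],"rotation": [0,0,0]}
  ]
}}

```text
time_s: 16.87
tool_pos: [0.5838, -0.0893, 0.2118]
tool_rot: [-179.4, -1.2, 9.2]
force: [-0.6, -0.7, 0.2]
grip_width: 0.0608
```

Run:
```python
from h import *
o=st()
im=np.ascontiguousarray(env.read_camera('side')[:,:,::-1]); tp=np.ascontiguousarray(env.read_camera('top')[:,:,::-1])
def crop(n,im,x0,y0,x1,y1,s):
    b=cv2.resize(im[y0:y1,x0:x1],None,fx=s,fy=s,interpolation=2); c=.0747
    q=[[*Wd(c+a*.06,y*.065),.073] for a,y in((-1,1),(-1,-1),(1,-1),(1,1))]
    cv2.polylines(b,[np.int32((proj(n,q)-(x0,y0)+.5)*s)],True,(0,0,255),1); return b
a=crop('side',im,190,80,390,220,2.0*2); b=crop('top',tp,145,155,310,270,3)
cv2.imwrite('pics/p6.png',cv2.hconcat([cv2.resize(a,(400,280)),cv2.resize(b,(400,280))]))
```

```text
16.87 [ 0.5838 -0.0893  0.2118] [-179.4   -1.2    9.2] [-0.58 -0.68  0.23] 0.0608 stand [-0.2256 -0.0006]
```

View pics/p6.png

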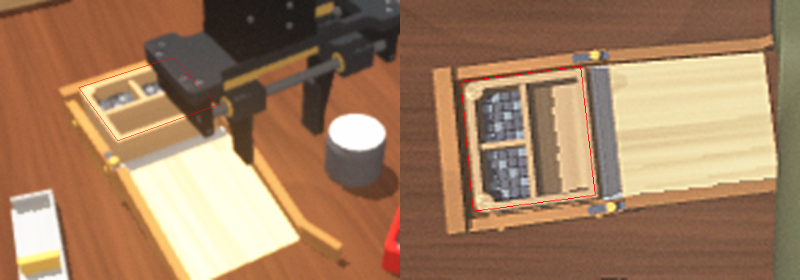

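In both views the tray rim lies on the outline drawn for a flat tray at rim height 73 mm. It is square, rear edge at the lip, with a gap at the back stop. The gripper is clear.

```bash
python3 -c "
from cell import env
print(env.sign_off(), env.get_obs()['time_s'])"
```

```text
the job is handed in; nothing more can be done
the job is handed in; nothing more can be done
```

The tray is seated in the bay and caught behind the steel lip, and the job is handed in at about 17 s of the 72 s allowed.

- **Push:** I set two spread fingers in the rear compartment and pushed the divider. This straightened the tray and took it up the ramp and over the lip, with readings of about 3–6 N.
- **Tug:** I then hooked the rear wall and pulled back. Sliding took about 2.5–3 N until motion stopped with the tray's rear edge at about x = 15 mm. I held 10–11 N there for about 2 s, with a last reading of 14 N, and the tray did not give. Then I let go, lifted clear and moved away.
- **Last checks:** In both camera views the tray rim matches a flat tray at the seated height, square between the rails and against the lip. The ink tin and composing stick stayed where they were in the views I took. The brush was not in the last crops, but nothing went near it.
- **Disagreements:** The lip measured about 11 mm in the first picture and about 15 mm by feel, which I put down to calibration. My first pick of the compartment centre was about 15 mm off along y, and an overlay on the side view settled it. Forces were read only at the end of each call, so a brief peak in between would not show; the highest reading was about 14 N.

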